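# Uncover the bench supply and click its range switch on by one position

### The arm

A 6-joint arm with a two-finger parallel gripper is mounted at the origin on the work surface. World frame = base frame: x ahead of the robot, y to its left, z up, the work surface at z = 0. Lengths are in m, angles in rad, forces in N, time in s.
With the tool pointing down it reaches from about 0.4 to 0.825 m from the base axis. Payload 7 kg.
Tool frame: the origin (TCP) lies midway between the tips of the shut fingers; the grasp point (between the pads) lies 19 mm behind it; z points along the fingers, y is the line along which they close (so a half turn about z gives the same grasp; the last joint's range is limited). The gripper opens to 88 mm and grips with 3 to 60 N. Pads are 19 mm wide; open, the fingers measure 130 mm over their backs; the gripper's body (78 mm by 193 mm) begins 47 mm behind the grasp point.
Start: joints at [-0.959, 0.359, 0.012, 0, -1.224, -0.288], TCP at [0.215, -0.64, 0.227] pointing down, gripper open.
Joint ranges: [-3.07, 3.07], [-1.43, 2.12], [-1.02, 1.25], [-3.03, 1.67], [-3.05, -0], [-3.03, 3.03]. Speed limits (rad/s): [2.39, 2.39, 3.01, 3.14, 3.14, 3.14].

### API

Orientations are given as [roll, pitch, yaw] about the fixed x, y, z axes, in that order (R = Rz(yaw) Ry(pitch) Rx(roll)).
In Python, from station import telemetry, eyes, ticket, recognise, trace gives the robot as it stands. The module is installed in compiled form; this text tells all that it offers.
- The arm moves only by the tool servo_tool, never from a script. Its argument "series" is a list that holds one entry, the list of rows, each a list of 4 numbers: the shift along the tool's x, y, z in mm, then the turn about the tool's z in rad. In form: [[[x, y, z, roll], ...]]. A call has exactly 10 rows; each row shifts and turns the commanded pose from where the row before left it, along the tool's axes as they then stand; what a row does not reach is not made up. A row lasts 1/12 s, in which the tool goes at most 41.7 mm and 7.16 degrees, less where a joint would pass 70% of its speed; a pose out of reach is approached as far as the arm can. A call is refused whole if a number of a shift passes 41.7 or a number of a turn 0.125, either way. A call with a gripper value outside its range is refused whole. "claw" is the gripper's target within -1 to 1 (shut at 1, half-way at 0, fully open at -1), set as the call begins (left out, the last holds). The fingers move at their own pace and stop on an object; "grip_force" is the grip in N (left out, the last holds). Time passes only in rows, so rows that do not move let the fingers close, or fill a call up. It gives the time, the measured TCP pose, the force, the opening and the grip force at its end, in the units of the state.
- telemetry.get_state(): the state, without advancing time (a new reading comes with each control period).
- eyes.grab_frame(name): name is "scene" or "top" or "wrist"; returns the picture (480x640x3 uint8, red, green, blue); there is no depth.
- eyes.calibration(name): a dict with "mtx" (3x3 intrinsics, pixels), "rvec" (rotation vector, rad) and "tvec" (3), from world to camera coordinates, as OpenCV has them. Camera axes: x right, y down, z forward; pixel columns grow to the right and rows downward; lengths in m; the calibration is good to about 2 mm. A picture is of the moment at which its call begins: read the wrist's pose just before it. calibration takes no time and is no camera call; for the wrist camera it gives the pose at the moment of the call.
- ticket.job_done(): hands the job in; it is judged then, once.
Trained networks look in the newest picture that a camera, given by its name, has taken for a name from the list of things; names that differ only in an ending like _2 or _b are one class to them, and where a whole thing is asked for, a point or a joint stands for the part that bears it (a point fixed in the world has none). Each returns a list of dicts, best first, with "conf" (0 to 1); they miss things now and then, are a little off and sometimes report something else, mostly with a low value. They report only what shows in the picture. A call takes as long as a camera call.
- recognise(camera, name): "position" ([x, y, z] in m, in world coordinates, good to about 4 mm: the middle of the surface that is visible of it).
- trace(camera, name): "mask" (480x640 bool, what is visible of it).
The state is a dict: "t": time; "q": joint angles; "qd": joint speeds; "joint_efforts": joint torques, N m; "eef_pos": TCP position; "ee_rot": TCP orientation; "force": force on the tool from outside, world axes, zero at the start; "moment": the same for the moment, N m; "width": finger opening in m; "gripper_force": force on a finger pad.
Only numpy, scipy, OpenCV 4.12 (cv2) and the standard library are available. Lean on these libraries where they do the work, as an engineer would, in place of code of your own. Each camera call takes 0.05 s, during which the arm holds its last target. There are 200 camera calls.

### The job

The folding dust cover of the sloping bench supply has been left half open over the control panel. Push its lower edge up the slope until the two panels are folded completely flat against each other at the top, then turn the bar-handled range switch clockwise by exactly one click, from its left-hand position to the middle one, and let go of it. Leave the paint jar, the egg ornament and the screwdriver lying where they are.

Things in the scene. Friction and masses are not known exactly. Their poses are not given: they have to be found in the camera images.
- console: The bench supply: a grey sheet-metal case 258 mm wide, 265 mm deep, 195 mm high, fixed to the table. Its control panel slopes 30 degrees and faces the robot. Origin: centre of the underside; z up, x to the back, y to the left as one faces the panel. Flat cheeks 8 mm thick stand at both sides of the slope, 54 mm above the panel; in front, between them, it is open.
- cover_hinge (a point): Middle of the cover's upper hinge line, 46 mm above the panel at its top edge. x points straight up the slope, y along the hinge to the left as one faces the panel, z square out of the panel (30 degrees from vertical, leaning to the robot). The panel runs 185 mm down the slope. The cheeks' inner faces are at y = +-121 mm; their tops are 8 mm above this point along z.
- cover_edge (a point): Middle of the bifold cover's lower, free edge. Pins there run in slots in the cheeks, so it only slides along the x axis of cover_hinge, 170 mm x cos(cover_upper) down the slope from that point, and reaches it when folded. A flange 16 mm high, 4 mm thick stands along this edge on the lower panel's outer face: push on it, low down, up the slope. x points to the fold, z out of the outer face.
- cover_fold (a point): Middle of the hinge between the cover's two plain grey panels (each 85 mm long, 236 mm wide, 4 mm thick). It rises as the cover folds. Folded flat, both panels stand square out of the slope at its top, 85 mm high; the lower one's outer face is then 4 mm down the slope from cover_hinge and its flange points 20 mm down the slope, within 4 mm of the slots' height.
- cover_upper (a joint): Angle of the upper cover panel from the slope, rad: 0 cover shut flat over the panel, 1.571 standing square out of the slope (fully folded, a stop). A push of about 5 to 10 N up the slope on the edge's flange moves the cover; its stiff upper hinge keeps it wherever it is left.
- cover_lower (a joint): Angle by which the lower cover panel has folded against the upper one, rad: 0 the two in one plane, 3.142 folded completely flat against each other (a stop). Always twice cover_upper.
- switch_grip (a point): Grip point on the range switch's axis, 29 mm above the panel, 125 mm down the slope from the hinge. The only bar-shaped knob: a black bar 44 mm long, 12 mm wide, top 14.5 mm above this point, on a round skirt 46 mm across whose top is 20.5 mm below. z: axis, square out of the slope; x: along the bar to its white pointer; grip faces look along +y and -y. Things within 80 mm are under 6 mm high.
- range_switch (a joint): Angle of the range switch, rad, growing clockwise as one faces the panel (about minus z of switch_grip). Three click positions: 0 left (pointer 60 degrees left of up-slope, the start), 1.047 middle (pointer up the slope), 2.094 right. A spring detent resists with up to about 0.17 N m; half-way (0.52 rad) it gives way and the switch snaps on to within 0.06 rad of the next position.
- jar_mid (a point): Bystander: middle (half-way up) of a small amber paint jar with a white cap, 48 mm in diameter, 58 mm high, standing beside the supply.
- ornament_mid (a point): Bystander: middle (half-way up) of a pale blue egg-shaped ornament on a foot, 58 mm in diameter, 86 mm high, standing beside the supply.
- driver_mid (a point): Bystander: a screwdriver 170 mm long with a black handle, lying on the table in front of the supply; a point on its axis near its middle, at table height.

How it is judged:
By the outcome, as a careful person would: the job done as asked, in the order asked, and still so for the second after the job is handed in, with the robot touching nothing.
It also fails if it takes over 54 s, if anything falls off the work surface, if the arm or the gripper's body presses on something with over 40 N, if the wrist force passes 120 N, or if a joint passes its speed limit or range.

## Working session

There is one attempt and no reset: what is moved stays moved. The work goes in short steps, Python scripts to look and compute and a tool call to move; the robot and the scene stay as the last step left them, time stands still between calls to the robot, and variables do not carry over. Pictures are saved under pics/ and viewed, at most 10 in all, crops included, and the job is handed in when it is done.

Besides the shell and the picture viewer there is one more tool, called after ">>>" as name(argument=value, ...) on one line, values as JSON. servo_tool: Moves the arm, as the interface text tells. Its arguments: {"type":"object","properties":{"series":{"type":"array"},"claw":{"type":"number"},"grip_force":{"type":"number"}},"required":["series"]}

```bash
mkdir -p pics
python3 - <<'E'
from station import telemetry, eyes, recognise
import cv2, numpy as np
s=telemetry.get_state(); print({k:np.round(v,3).tolist() for k,v in s.items()})
for c in ["scene","top"]:
    im=eyes.grab_frame(c); cv2.imwrite(f"pics/{c}0.png",im[:,:,::-1])
    k=eyes.calibration(c); R=cv2.Rodrigues(np.array(k["rvec"]))[0]; print(c,"campos",(-R.T@np.array(k["tvec"]).ravel()).round(3), R.round(2).tolist(), np.round(k["mtx"],0).tolist())
    for n in ["console","cover_edge","cover_fold","switch_grip","jar_mid","ornament_mid","driver_mid"]:
        print(n,[(np.round(d["position"],3).tolist(),round(d["conf"],2)) for d in recognise(c,n)][:3])
E
```

```text
{'t': 0.0, 'q': [-0.959, 0.359, 0.011, -0.0, -1.224, -0.288], 'qd': [-0.001, 0.001, 0.0, 0.0, 0.001, 0.001], 'joint_efforts': [0.001, -58.272, 29.306, 6.998, 0.007, -0.0], 'eef_pos': [0.215, -0.639, 0.226], 'ee_rot': [3.14, -0.0, -2.818], 'force': [0.327, 0.691, -0.425], 'moment': [0.01, -0.006, 0.039], 'gripper_force': 0.0, 'width': 0.087}
scene campos [ 1.388 -0.115  0.654] [[0.21, 0.98, -0.01], [0.53, -0.12, -0.84], [-0.82, 0.17, -0.54]] [[499.0, 0.0, 319.0], [0.0, 499.0, 244.0], [0.0, 0.0, 1.0]]
console [([0.777, 0.114, 0.161], 0.64)]
cover_edge [([0.564, 0.02, 0.132], 0.38)]
cover_fold [([0.64, 0.122, 0.181], 0.7)]
switch_grip []
jar_mid [([0.7, 0.322, 0.036], 0.87)]
ornament_mid [([0.625, -0.087, 0.054], 0.73)]
driver_mid [([0.637, 0.123, 0.19], 0.52)]
top campos [0.501 0.018 1.09 ] [[0.02, -1.0, -0.02], [-1.0, -0.01, -0.08], [0.08, 0.02, -1.0]] [[581.0, 0.0, 315.0], [0.0, 581.0, 240.0], [0.0, 0.0, 1.0]]
console [([0.659, 0.122, 0.184], 0.72)]
cover_edge [([0.571, 0.129, 0.142], 0.55)]
cover_fold [([0.609, 0.127, 0.188], 0.77), ([0.682, 0.316, 0.053], 0.51)]
switch_grip []
jar_mid [([0.68, 0.319, 0.056], 0.78)]
ornament_mid [([0.61, -0.085, 0.074], 0.79)]
driver_mid [([0.44, 0.175, 0.021], 0.78)]
```

View pics/scene0.png

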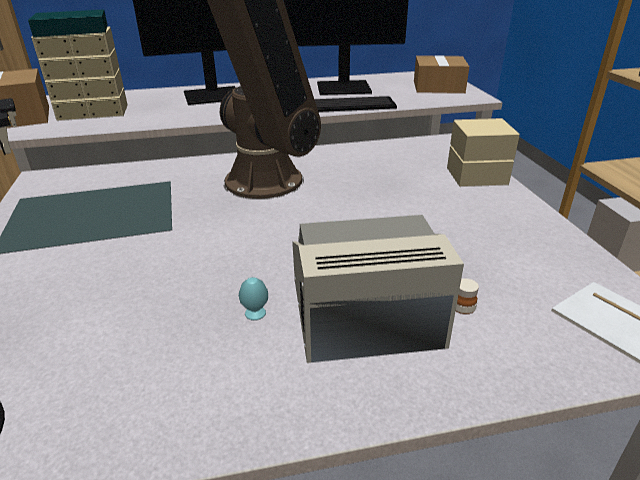

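View pics/top0.png

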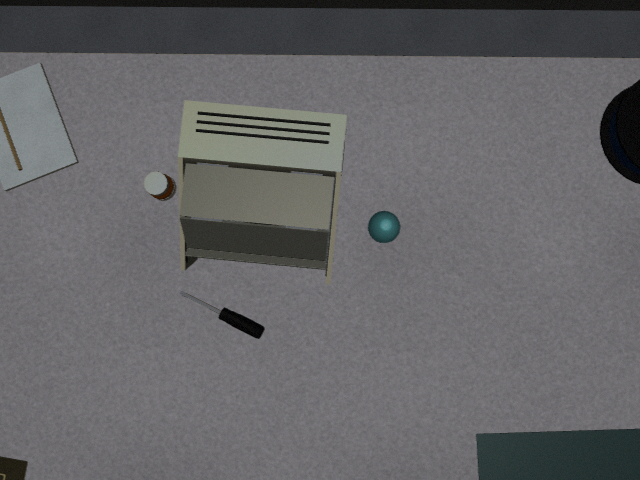

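The scene view shows the case from behind, with the fold line at about (303,220)-(425,216), the egg to its right side and the jar to its left. The top view shows the deck's rear edge (183,102)-(347,115), the upper panel's top edge near row 165-175, the fold near (183,213)-(330,228), the flange near (187,250)-(326,266) and the screwdriver in front of the case at (225,315). I'll enlarge for exact corners.

Run:
```python
import cv2
im=cv2.imread("pics/top0.png")[95:285,170:360]
im=cv2.convertScaleAbs(im,alpha=1.6,beta=10)
a=cv2.resize(im,(600,600)if 0 else (597,597),interpolation=cv2.INTER_CUBIC)
cv2.imwrite("pics/top0z.png",a)
print(597/190)
```

```text
3.142105263157895
```

View pics/top0z.png

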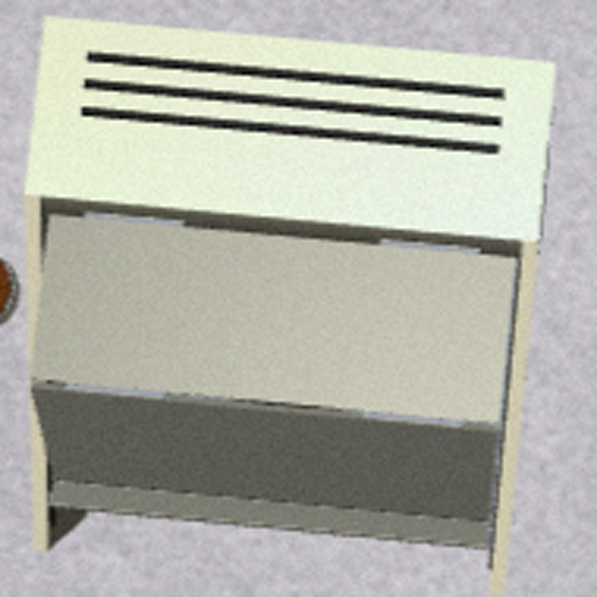

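```bash
cat > fit.py <<'E'
import numpy as np, cv2, json
from scipy.optimize import least_squares
from station import eyes
def axes(yaw):
    c,s=np.cos(yaw),np.sin(yaw); Rz=np.array([[c,-s,0],[s,c,0],[0,0,1]])
    X=Rz@[np.cos(np.pi/6),0,.5]; Y=Rz@[0,1,0]; Z=np.cross(X,Y); return X,Y,Z,Rz
K={c:eyes.calibration(c) for c in("top","scene")}
def proj(c,P):
    k=K[c]; return cv2.projectPoints(np.array(P,float).reshape(-1,1,3),np.array(k["rvec"]),np.array(k["tvec"]),np.array(k["mtx"]),None)[0].reshape(-1,2)
E
python3 - <<'E'
from fit import *
z=lambda u,v:(170+u/3.142-.5*0,95+v/3.142)
obs=np.array([z(45,16),z(555,64),z(47,214),z(517,258),z(32,386),z(500,426),z(50,505),z(492,548)])
obs2=np.array([(303,220),(425,216)])
def model(p,C):
    H=p[:3];X,Y,Z,Rz=axes(p[3]);a=p[4];E=np.array
    nu=np.sin(a)*X+np.cos(a)*Z; nl=-np.sin(a)*X+np.cos(a)*Z
    F=H+.085*(-np.cos(a)*X+np.sin(a)*Z); G=H-.17*np.cos(a)*X
    D=np.r_[(H+Rz@[p[5],0,0])[:2],.195]
    P=[]
    for c,w in((D,.129),(H+.004*nu,.118),(F+.004*nu,.118),(G+.02*nl,.118)): P+=[c+w*Y,c-w*Y]
    return P
def res(p):
    P=model(p,0); s2=proj("scene",P[4:6])  # left is scene right
    return np.r_[(proj("top",P)-obs).ravel(),.5*(s2-obs2[::-1]).ravel(),(p[2]-.188)/.003]
r=least_squares(res,[.67,.12,.188,-.08,.6,.09],loss="soft_l1")
print(r.x.round(4),r.cost); print(res(r.x)[:-1].reshape(-1,2).round(1).tolist())
r2=least_squares(lambda p:res(p)[:-1],r.x,loss="soft_l1");print("free z",r2.x.round(4),r2.cost)
E
```

```text
[ 0.6842  0.123   0.1838 -0.078   0.5358  0.0986] 6.08043009196167
[[0.2, 0.6], [0.4, -0.5], [0.6, 0.3], [-0.3, -0.3], [-0.9, -1.3], [0.2, -0.2], [-0.4, 0.6], [-0.9, 0.1], [-1.3, -2.2], [-1.6, 0.3]]
free z [ 0.6845  0.1233  0.1803 -0.0789  0.5389  0.0983] 4.899531526918853
```

>>> servo_tool(series=[[[-25, 30, 0, 0.1], [-25, 30, 0, 0.1], [-25, 30, 0, 0.1], [-25, 30, 0, 0.1], [-25, 33, 0, 0], [-20, 36, 0, 0], [-10, 40, 0, 0], [-5, 41, 0, 0], [0, 41, 0, 0], [0, 41, 0, 0]]], claw=0)

```text
t: 1.63
eef_pos: [0.3696, -0.2768, 0.2265]
ee_rot: [-3.142, 0.0, 3.065]
force: [1.8, 0.8, 0.1]
width: 0.0444
gripper_force: 0.0
```

```bash
cat > geo.py <<'E'
import numpy as np
from station import telemetry
from fit import axes
H=np.array([.6843,.123,.1835]); YAW=-.078
X,Y,Z,Rz=axes(YAW)
from scipy.spatial.transform import Rotation as Ro
def state():
    s=telemetry.get_state(); R=Ro.from_euler("xyz",s["ee_rot"]).as_matrix(); return s,np.array(s["eef_pos"]),R
def con(p): return Rz.T@(np.asarray(p)-H)*1000   # mm, horizontal console axes rel hinge
def report(target=None):
    """target: console-axes mm rel hinge; prints the tool shift to get there"""
    s,p,R=state()
    yaw=np.arctan2(R[1,1],R[0,1]); want=np.pi/2+YAW
    print("t",round(s["t"],2),"con",con(p).round(1),"tilt",R[:,2].round(3),"roll needed",round((yaw-want+np.pi)%(2*np.pi)-np.pi,3),"F",(Rz.T@s["force"]).round(1),"w",round(s["width"],4))
    if target is not None: print("tool shift mm",(R.T@(Rz@np.array(target)/1000+H-p)*1000).round(1))
def cov(a):
    c,s=np.cos(a),np.sin(a)
    W=lambda x,z:np.array([.866*x-.5*z,.5*x+.866*z]).round(1)
    return dict(ftip=W(-170*c-20*s,20*c),fold=W(-85*c-4*s,85*s+4*c),foldtop=W(-85*c+4*s,85*s+4*c))
E
python3 - <<'E'
from geo import *
report([-200,0,50])
k=__import__("station").eyes.calibration("wrist");import cv2
R=cv2.Rodrigues(np.array(k["rvec"]))[0];s,p,T=state();print("cam in tool",(T.T@(-R.T@np.array(k["tvec"]).ravel()-p)).round(3),"axis",(T.T@R[2]).round(2))
E
```

```text
t 1.63 con [-282.6 -423.1   43. ] tilt [ 0. -0. -1.] roll needed 0.002 F [1.8 1.  0.1] w 0.0444
tool shift mm [-83.4 422.9  -7. ]
cam in tool [ 0.085  0.    -0.158] axis [-0.31  0.    0.95]
```

>>> servo_tool(series=[[[-11, 39, 0, 0], [-11, 40, 0, 0], [-11, 40, 0, 0], [-8, 40, 0, 0], [-8, 40, 0, 0], [-8, 40, 0, 0], [-8, 40, 0, 0], [-8, 41, 0, 0], [-8, 40, 0, 0], [-2, 40, 0, 0]]])

```text
t: 2.47
eef_pos: [0.4833, 0.1162, 0.227]
ee_rot: [3.141, 0.001, 3.066]
force: [0.7, -1.5, -0.1]
width: 0.0437
gripper_force: 0.0
```

Run:
```python
from geo import *
from station import eyes
import cv2,json
report([-200,0,20])
k=eyes.calibration("wrist"); im=eyes.grab_frame("wrist"); cv2.imwrite("pics/w1.png",cv2.convertScaleAbs(im[:,:,::-1],alpha=1.5,beta=10))
json.dump({a:np.array(b).tolist() for a,b in k.items()},open("w1.json","w"))
print(np.round(k["mtx"],1).tolist())
```

```text
t 2.47 con [-199.8  -22.4   43.5] tilt [ 0.001  0.    -1.   ] roll needed 0.002 F [ 0.8 -1.5 -0.1] w 0.0437
tool shift mm [ 0.1 22.4 23.5]
[[377.7, 0.0, 321.0], [0.0, 377.7, 237.4], [0.0, 0.0, 1.0]]
```

View pics/w1.png

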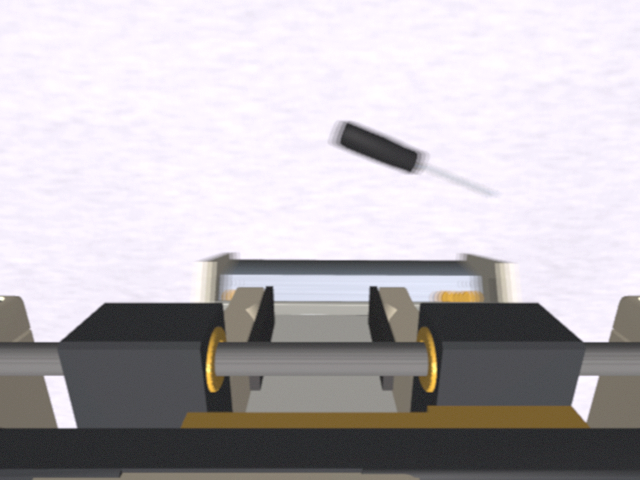

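The wrist view (motion-blurred) shows both fingertips at about (255,290) and (385,290), the panel's lower rim at row 265 and the screwdriver well in front. Nothing is in the way of the descent, so I'm going down in front of the flange.

>>> servo_tool(series=[[[0, 7.5, 11.5, 0], [0, 7.5, 11.5, 0], [0, 7.5, 11.5, 0], [0, 0, 11.5, 0], [0, 0, 11.5, 0], [0, 0, 11.5, 0], [0, 0, 11.5, 0], [0, 0, 11.5, 0], [0, 0, 11.5, 0], [0, 0, 11.5, 0]]])

```text
t: 3.35
eef_pos: [0.4845, 0.1363, 0.1112]
ee_rot: [3.141, 0.0, 3.065]
force: [0.3, 0.1, -0.5]
width: 0.0435
gripper_force: 0.0
```

>>> servo_tool(series=[[[-5, 0, 0, 0], [-5, 0, 0, 0], [-5, 0, 0, 0], [-5, 0, 0, 0], [-4, 0, 0, 0], [-3, 0, 0, 0], [-3, 0, 0, 0], [-2, 0, 0, 0], [-2, 0, 0, 0], [-2, 0, 0, 0]]])

```text
t: 4.18
eef_pos: [0.5204, 0.1336, 0.1116]
ee_rot: [3.142, -0.0, 3.065]
force: [0.6, -0.1, 0.4]
width: 0.0438
gripper_force: 0.0
```

Run:
```python
from geo import *
report()
for d in (30,31,33,36,39,42,45,50,55,60,65,70,75,80,85,90): print(d,{k:v.tolist() for k,v in cov(np.radians(d)).items()})
```

```text
t 4.18 con [-164.2   -2.2  -71.9] tilt [-0.  0. -1.] roll needed 0.002 F [ 0.6 -0.1  0.4] w 0.0438
30 {'ftip': [-144.8, -63.6], 'fold': [-88.5, 2.0], 'foldtop': [-85.0, 4.0]}
31 {'ftip': [-143.7, -63.2], 'fold': [-88.5, 3.4], 'foldtop': [-84.9, 5.5]}
33 {'ftip': [-141.3, -62.2], 'fold': [-88.4, 6.3], 'foldtop': [-84.7, 8.4]}
36 {'ftip': [-137.4, -60.6], 'fold': [-88.2, 10.5], 'foldtop': [-84.1, 12.9]}
39 {'ftip': [-133.1, -58.9], 'fold': [-87.7, 14.7], 'foldtop': [-83.3, 17.2]}
42 {'ftip': [-128.4, -57.0], 'fold': [-86.9, 18.9], 'foldtop': [-82.3, 21.6]}
45 {'ftip': [-123.4, -54.9], 'fold': [-86.0, 23.0], 'foldtop': [-81.1, 25.9]}
50 {'ftip': [-114.3, -51.2], 'fold': [-83.8, 29.8], 'foldtop': [-78.5, 32.8]}
55 {'ftip': [-104.4, -47.0], 'fold': [-81.0, 36.3], 'foldtop': [-75.3, 39.5]}
60 {'ftip': [-93.6, -42.5], 'fold': [-77.6, 42.5], 'foldtop': [-71.6, 46.0]}
65 {'ftip': [-82.1, -37.7], 'fold': [-73.6, 48.4], 'foldtop': [-67.3, 52.0]}
70 {'ftip': [-70.0, -32.5], 'fold': [-69.1, 53.9], 'foldtop': [-62.5, 57.7]}
75 {'ftip': [-57.4, -27.2], 'fold': [-64.0, 59.1], 'foldtop': [-57.3, 62.9]}
80 {'ftip': [-44.4, -21.6], 'fold': [-58.4, 63.7], 'foldtop': [-51.6, 67.7]}
85 {'ftip': [-31.0, -15.9], 'fold': [-52.4, 67.9], 'foldtop': [-45.5, 71.9]}
90 {'ftip': [-17.3, -10.0], 'fold': [-46.0, 71.6], 'foldtop': [-39.0, 75.6]}
```

>>> servo_tool(series=[[[-2.5, 0, 0, 0], [-2.5, 0, 0, 0], [-2.5, 0, 0, 0], [-2.5, 0, 0, 0], [-2.5, 0, -0.8, 0], [-2.5, 0, -0.8, 0], [-2.5, 0, -0.8, 0], [-2.5, 0, -0.8, 0], [-2.5, 0, -0.8, 0], [-2.5, 0, -0.8, 0]]])

```text
t: 5.02
eef_pos: [0.5437, 0.1314, 0.1164]
ee_rot: [-3.141, -0.003, 3.065]
force: [-8.1, 1.7, 6.5]
width: 0.0436
gripper_force: 4.0
```

Run:
```python
from geo import *
from station import eyes
import cv2
report()
im=eyes.grab_frame("top"); cv2.imwrite("pics/t2.png",cv2.resize(cv2.convertScaleAbs(im[95:285,170:360,::-1],alpha=1.8,beta=15),(597,597),interpolation=cv2.INTER_CUBIC))
```

```text
t 5.02 con [-140.8   -2.5  -67.1] tilt [-0.003 -0.001 -1.   ] roll needed 0.002 F [-8.3  1.   6.5] w 0.0436
```

View pics/t2.png

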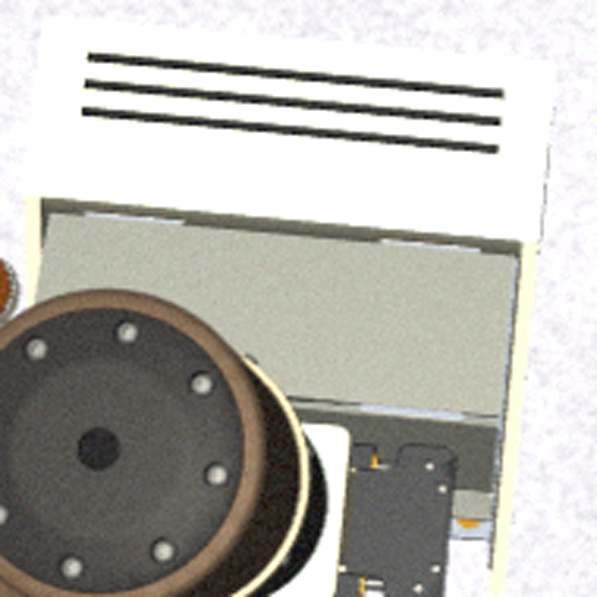

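The top view shows that the cover has moved: the flange's lower rim is now at about row 518, up from 548, and the fold's right end is at (498,416). The gripper body stays clear of the fold. I'll push a little further, then move above the flange and push on the lower panel's face.

>>> servo_tool(series=[[[-2, 0, -0.8, 0], [-2, 0, -0.8, 0], [-2, 0, -0.8, 0], [-1, 0, 0, 0], [6, 0, 0, 0], [0, 0, -8, 0], [0, 0, -10, 0], [0, 0, -10, 0], [-4, 0, -2, 0], [-8, 0, 0, 0]]])

```text
t: 5.9
eef_pos: [0.5591, 0.1312, 0.1507]
ee_rot: [3.14, 0.003, 3.066]
force: [-0.1, 0.6, 0.0]
width: 0.0436
gripper_force: 0.0
```

Run:
```python
from geo import *
report()
```

```text
t 5.9 con [-125.5   -1.6  -32.8] tilt [ 0.003  0.002 -1.   ] roll needed 0.002 F [-0.1  0.6  0. ] w 0.0436
```

>>> servo_tool(series=[[[-4, 0, 0, 0], [-4, 0, 0, 0], [-3, 0, 0, 0], [-2, 0, -0.5, 0], [-2, 0, -1, 0], [-1.5, 0, -1.2, 0], [-1.5, 0, -1.2, 0], [-1.5, 0, -1.2, 0], [-1.5, 0, -1.2, 0], [-1.5, 0, -1.2, 0]]])

```text
t: 6.73
eef_pos: [0.579, 0.1288, 0.1556]
ee_rot: [-3.141, -0.003, 3.065]
force: [-5.5, -0.1, 0.3]
width: 0.0437
gripper_force: 3.0
```

Run:
```python
from geo import *
report()
```

```text
t 6.73 con [-105.4   -2.4  -27.9] tilt [-0.003 -0.    -1.   ] roll needed 0.001 F [-5.5 -0.6  0.3] w 0.0437
```

>>> servo_tool(series=[[[-1.8, 0, -1.4, 0], [-1.8, 0, -1.4, 0], [-1.8, 0, -1.4, 0], [-1.8, 0, -1.4, 0], [-1.8, 0, -1.4, 0], [-1.8, 0, -1.4, 0], [-1.8, 0, -1.4, 0], [-1.8, 0, -1.4, 0], [-1.8, 0, -1.4, 0], [-1.8, 0, -1.4, 0]]])

```text
t: 7.57
eef_pos: [0.5962, 0.1273, 0.1702]
ee_rot: [-3.141, -0.004, 3.065]
force: [-14.3, 4.1, 3.6]
width: 0.0435
gripper_force: 7.4
```

Run:
```python
from geo import *
report()
```

```text
t 7.57 con [-88.1  -2.6 -13.3] tilt [-0.004 -0.001 -1.   ] roll needed 0.001 F [-14.6   3.    3.6] w 0.0435
```

>>> servo_tool(series=[[[-1, 0, -1.4, 0], [-1, 0, -1.4, 0], [-1, 0, -1.4, 0], [-1, 0, -1.4, 0], [-1, 0, -1.4, 0], [-1, 0, -1.4, 0], [-1, 0, -1.4, 0], [-1, 0, -1.4, 0], [-1, 0, -1.4, 0], [-1, 0, -1.4, 0]]])

```text
t: 8.4
eef_pos: [0.6067, 0.1266, 0.1836]
ee_rot: [-3.141, -0.004, 3.065]
force: [-4.9, -0.2, -1.8]
width: 0.044
gripper_force: 2.8
```

Run:
```python
from geo import *
from station import eyes
import cv2
report()
im=eyes.grab_frame("scene"); cv2.imwrite("pics/s3.png",cv2.resize(im[130:330,260:500,::-1],(720,600),interpolation=cv2.INTER_CUBIC))
```

```text
t 8.4 con [-77.7  -2.5   0.1] tilt [-0.004 -0.001 -1.   ] roll needed 0.001 F [-4.9 -0.6 -1.8] w 0.044
```

View pics/s3.png

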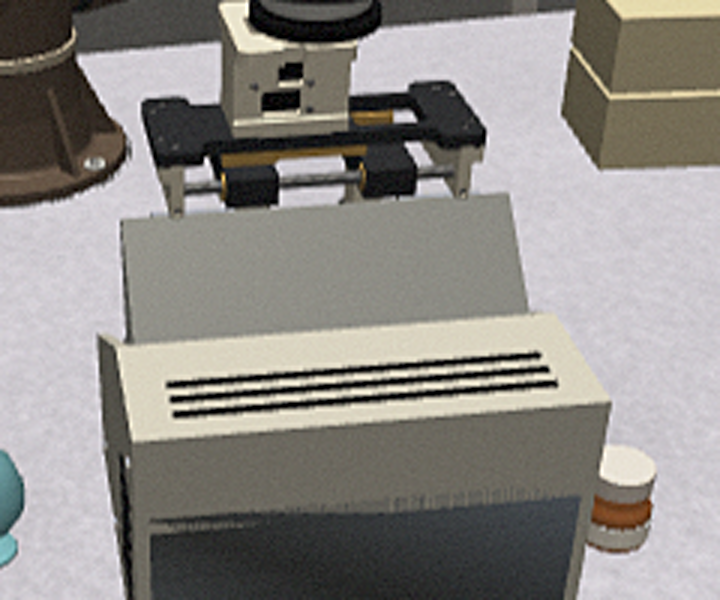

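The scene view shows the upper panel standing steeply, with its top edge at about row 205 of the crop, just below the gripper's body. I'm continuing along the arc.

>>> servo_tool(series=[[[-1, 0, -1.4, 0], [-1, 0, -1.4, 0], [-1, 0, -1.4, 0], [-1, 0, -1.4, 0], [-1, 0, -1.3, 0], [-1, 0, -1.2, 0], [-1, 0, -1.2, 0], [-1, 0, -1.2, 0], [-1, 0, -1.2, 0], [-1, 0, -1.2, 0]]])

```text
t: 9.28
eef_pos: [0.6186, 0.1261, 0.1973]
ee_rot: [3.142, 0.0, 3.065]
force: [-3.9, 0.7, -3.6]
width: 0.0441
gripper_force: 2.0
```

Run:
```python
from geo import *
report()
```

```text
t 9.28 con [-65.8  -2.   13.8] tilt [ 0.  0. -1.] roll needed 0.002 F [-4.   0.4 -3.6] w 0.0441
```

>>> servo_tool(series=[[[-0.9, 0, -0.8, 0], [-0.9, 0, -0.8, 0], [-0.9, 0, -0.8, 0], [-0.9, 0, -0.8, 0], [-0.9, 0, -0.8, 0], [-0.9, 0, -0.6, 0], [-0.9, 0, -0.6, 0], [-0.9, 0, -0.5, 0], [-0.9, 0, -0.5, 0], [-0.9, 0, -0.4, 0]]])

```text
t: 10.12
eef_pos: [0.6276, 0.1254, 0.2038]
ee_rot: [-3.142, -0.0, 3.065]
force: [-4.2, 0.2, -2.0]
width: 0.0438
gripper_force: 2.1
```

Run:
```python
from geo import *
report()
```

```text
t 10.12 con [-56.8  -2.   20.3] tilt [-0. -0. -1.] roll needed 0.002 F [-4.3 -0.1 -2. ] w 0.0438
```

>>> servo_tool(series=[[[-0.6, 0, -0.3, 0], [-0.6, 0, -0.3, 0], [-0.6, 0, -0.3, 0], [-0.6, 0, -0.3, 0], [0, 0, 0, 0], [0, 0, 0, 0], [0, 0, 0, 0], [0, 0, 0, 0], [0, 0, 0, 0], [0, 0, 0, 0]]])

```text
t: 10.95
eef_pos: [0.6285, 0.1253, 0.2043]
ee_rot: [-3.141, -0.003, 3.065]
force: [-7.4, 2.0, -2.8]
width: 0.0436
gripper_force: 4.4
```

Run:
```python
from geo import *
report()
```

```text
t 10.95 con [-55.8  -2.1  20.8] tilt [-0.003 -0.    -1.   ] roll needed 0.002 F [-7.5  1.5 -2.8] w 0.0436
```

>>> servo_tool(series=[[[-0.6, 0, 0, 0], [-0.6, 0, 0, 0], [-0.6, 0, 0, 0], [-0.6, 0, 0, 0], [-0.6, 0, 0, 0], [0, 0, 0, 0], [0, 0, 0, 0], [0, 0, 0, 0], [0, 0, 0, 0], [0, 0, 0, 0]]])

```text
t: 11.78
eef_pos: [0.6287, 0.1251, 0.2042]
ee_rot: [-3.141, -0.007, 3.065]
force: [-21.5, 4.2, 3.5]
width: 0.0438
gripper_force: 10.7
```

Run:
```python
from geo import *
from station import eyes
import cv2
report()
im=eyes.grab_frame("scene"); cv2.imwrite("pics/s4.png",im[:,:,::-1])
```

```text
t 11.78 con [-55.6  -2.2  20.7] tilt [-0.008 -0.    -1.   ] roll needed 0.002 F [-21.7   2.5   3.5] w 0.0438
```

>>> servo_tool(series=[[[4, 0, 0, 0], [15, 0, 0, 0], [30, 0, 0, 0], [30, 0, 0, 0], [25, -15, -5, 0], [15, -35, -5, 0], [5, -40, -5, 0], [0, -40, -5, 0], [0, -40, 0, 0], [0, -30, 0, 0]]])

```text
t: 12.67
eef_pos: [0.4952, -0.0673, 0.2273]
ee_rot: [3.141, 0.006, 3.066]
force: [1.0, 0.2, -0.0]
width: 0.0438
gripper_force: 0.0
```

>>> servo_tool(series=[[[0, -20, 0, 0], [0, -10, 0, 0], [0, 0, 0, 0], [0, 0, 0, 0], [0, 0, 0, 0], [0, 0, 0, 0], [0, 0, 0, 0], [0, 0, 0, 0], [0, 0, 0, 0], [0, 0, 0, 0]]])

```text
t: 13.5
eef_pos: [0.4918, -0.0945, 0.2249]
ee_rot: [-3.142, 0.0, 3.066]
force: [-0.1, -0.0, 0.2]
width: 0.0437
gripper_force: 0.0
```

Run:
```python
from geo import *
from fit import proj
from station import eyes, recognise
import cv2
report()
im=eyes.grab_frame("top"); cv2.imwrite("pics/t4.png",cv2.resize(cv2.convertScaleAbs(im[95:285,170:360,::-1],alpha=1.6,beta=10),(597,597),interpolation=cv2.INTER_CUBIC))
r=recognise("top","switch_grip"); print([(con(d["position"]).round(1),round(d["conf"],2)) for d in r])
im=eyes.grab_frame("scene"); r=recognise("scene","cover_fold"); print([(con(d["position"]).round(1),round(d["conf"],2)) for d in r])
zz=lambda p:((proj("top",p)-[170,95])*3.142).round(0).tolist()
G=H-.125*X-.017*Z
print("grip con",con(G).round(1))
print("predicted zoom px: knob top centre",zz([G+.0145*Z]),"ptr",zz([G+.0145*Z+.022*(.5*X+.866*Y)]))
for a in (80,85,90):
    a=np.radians(a);F=H+.085*(-np.cos(a)*X+np.sin(a)*Z); print("fold",zz([F+.118*Y-.004*X,F-.118*Y-.004*X,F+.118*Y+.004*X,F-.118*Y+.004*X]))
```

```text
t 13.5 con [-175.  -231.9   41.4] tilt [ 0. -0. -1.] roll needed 0.002 F [-0.1 -0.1  0.2] w 0.0437
[(array([-94.7,  -1.5, -79.8]), 0.96)]
[(array([-18.9,  -4.6,  38.1]), 0.81)]
grip con [-99.8  -0.  -77.2]
predicted zoom px: knob top centre [[276.0, 459.0]] ptr [[241.0, 437.0]]
fold [[5.0, 310.0], [507.0, 356.0], [4.0, 294.0], [508.0, 340.0]]
fold [[4.0, 296.0], [508.0, 342.0], [3.0, 280.0], [510.0, 326.0]]
fold [[3.0, 281.0], [510.0, 327.0], [3.0, 265.0], [511.0, 311.0]]
```

View pics/t4.png

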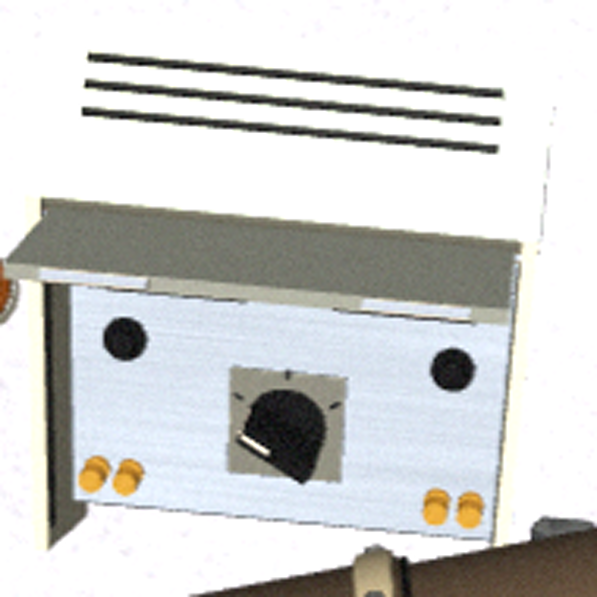

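The cover is fully folded: its front lip runs (5,278)-(507,322), which matches my 90° prediction. The knob sits at about (274,458) with its pointer end at (240,438), as the model predicts. Next I'll put the left finger just below the bar's pointer end.

>>> servo_tool(series=[[[-7, 37, 0, 0], [-7, 38, 0, 0], [-7, 37, 0, 0], [-7, 37, 0, 0], [-7, 37, 0, 0], [-9, 37, 0, 0], [0, 0, 18, 0], [0, 0, 20, 0], [0, 0, 20, 0], [0, 0, 15, 0]]])

```text
t: 14.53
eef_pos: [0.552, 0.1243, 0.1502]
ee_rot: [-3.141, -0.001, 3.066]
force: [-0.3, 0.0, -0.4]
width: 0.0439
gripper_force: 0.0
```

Run:
```python
from geo import *
report([-131,-9,-79])
```

```text
t 14.53 con [-132.    -9.   -33.3] tilt [-0.001 -0.    -1.   ] roll needed 0.002 F [-0.3  0.  -0.4] w 0.0439
tool shift mm [-1.1  0.1 45.7]
```

>>> servo_tool(series=[[[0, 0, 6, 0], [0, 0, 6, 0], [0, 0, 6, 0], [0, 0, 6, 0], [0, 0, 6, 0], [0, 0, 6, 0], [0, 0, 6, 0], [0, 0, 3, 0], [0, 0, 0, 0], [0, 0, 0, 0]]])

```text
t: 15.37
eef_pos: [0.5526, 0.1241, 0.1069]
ee_rot: [-3.141, -0.0, 3.065]
force: [0.3, 0.2, 0.5]
width: 0.0435
gripper_force: 0.0
```

>>> servo_tool(series=[[[-2, 0, 0, 0], [-2, 0, 0, 0], [-2, 0, 0, 0], [-2, 0, 0, 0], [-2, 0, 0, 0], [-2, 0, 0, 0], [-2, 0, 0, 0], [-1, 0, 0, 0], [0, 0, 0, 0], [0, 0, 0, 0]]])

```text
t: 16.2
eef_pos: [0.5675, 0.1229, 0.1069]
ee_rot: [-3.142, -0.0, 3.065]
force: [-0.4, 0.5, 0.5]
width: 0.0441
gripper_force: 0.0
```

Run:
```python
from geo import *
from station import eyes
import cv2
report()
im=eyes.grab_frame("wrist"); cv2.imwrite("pics/w5.png",im[:,:,::-1])
```

```text
t 16.2 con [-116.5   -9.2  -76.6] tilt [-0. -0. -1.] roll needed 0.002 F [-0.4  0.5  0.5] w 0.0441
```

View pics/w5.png

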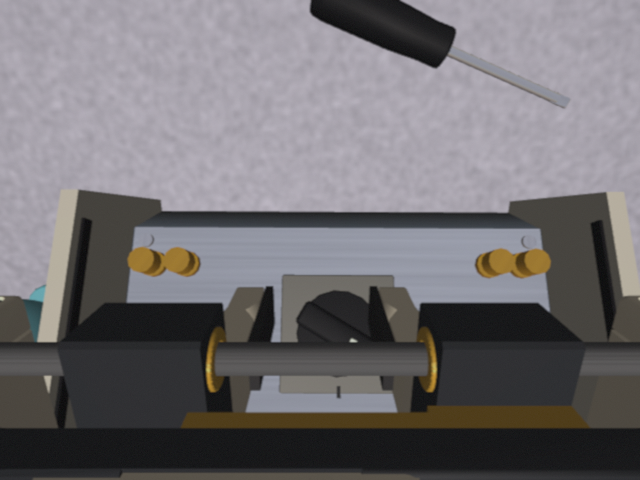

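The wrist view (up-slope is downward in the picture) shows the bar from its tail at (305,312) to the pointer near (365,340), with the left finger at columns 372-410 just down-slope of the pointer end. The right finger is clear of the bar. Now I push up the slope.

>>> servo_tool(series=[[[-1.3, 0, -0.75, 0], [-1.3, 0, -0.75, 0], [-1.3, 0, -0.75, 0], [-1.3, 0, -0.75, 0], [-1.3, 0, -0.75, 0], [-1.3, 0, -0.75, 0], [-1.3, 0, -0.75, 0], [-1.3, 0, -0.75, 0], [-1.3, 0, -0.75, 0], [0, 0, 0, 0]]])

```text
t: 17.08
eef_pos: [0.5749, 0.1213, 0.1112]
ee_rot: [-3.139, -0.009, 3.065]
force: [-10.4, 4.1, -4.0]
width: 0.0439
gripper_force: 4.3
```

Run:
```python
from geo import *
from station import eyes
import cv2
report()
im=eyes.grab_frame("wrist"); cv2.imwrite("pics/w6.png",cv2.resize(im[260:410,220:420,::-1],(600,450)))
```

```text
t 17.08 con [-108.9  -10.2  -72.3] tilt [-0.009 -0.002 -1.   ] roll needed 0.001 F [-10.7   3.3  -4. ] w 0.0439
```

View pics/w6.png

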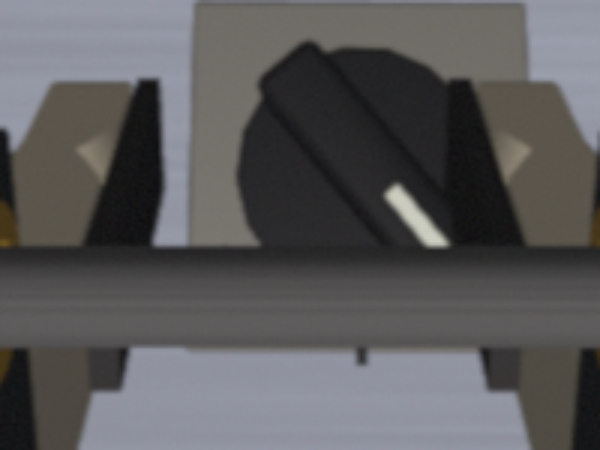

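The bar has turned to about 40° left of up-slope, with the finger still on its side near the pointer. I'll keep pushing.

>>> servo_tool(series=[[[-1.2, 0, -0.6, 0], [-1.2, 0, -0.6, 0], [-1.2, 0, -0.6, 0], [-1.2, 0, -0.6, 0], [-1.2, 0, -0.6, 0], [-1.2, 0, -0.6, 0], [-1.2, 0, -0.6, 0], [0, 0, 0, 0], [0, 0, 0, 0], [0, 0, 0, 0]]])

```text
t: 17.97
eef_pos: [0.5875, 0.1214, 0.1179]
ee_rot: [3.142, 0.0, 3.065]
force: [-0.5, 0.1, 0.2]
width: 0.0439
gripper_force: 0.0
```

Run:
```python
from geo import *
report()
```

```text
t 17.97 con [-96.3  -9.2 -65.6] tilt [ 0. -0. -1.] roll needed 0.002 F [-0.5  0.1  0.2] w 0.0439
```

It snapped over and the contact force has gone. I'm backing off and lifting clear.

>>> servo_tool(series=[[[5, 0, -1, 0], [10, 0, -2, 0], [15, 0, -5, 0], [15, 0, -15, 0], [15, 0, -25, 0], [15, 0, -30, 0], [10, 0, -30, 0], [0, -35, -10, 0], [0, -40, 0, 0], [0, -40, 0, 0]]])

```text
t: 18.8
eef_pos: [0.4932, 0.0131, 0.2374]
ee_rot: [3.14, 0.003, 3.068]
force: [1.2, -0.8, -1.3]
width: 0.0439
gripper_force: 0.0
```

>>> servo_tool(series=[[[0, -40, 0, 0], [0, -40, 0, 0], [0, -30, 0, 0], [0, -10, 0, 0], [0, 0, 0, 0], [0, 0, 0, 0], [0, 0, 0, 0], [0, 0, 0, 0], [0, 0, 0, 0], [0, 0, 0, 0]]])

```text
t: 19.63
eef_pos: [0.485, -0.1056, 0.2359]
ee_rot: [3.142, -0.0, 3.067]
force: [-0.0, 0.3, 0.6]
width: 0.0441
gripper_force: 0.0
```

Run:
```python
from geo import *
from station import eyes
import cv2
report()
im=eyes.grab_frame("top"); cv2.imwrite("pics/t7.png",cv2.resize(cv2.convertScaleAbs(im[95:355,130:410,::-1],alpha=1.4,beta=10),(644,598),interpolation=cv2.INTER_CUBIC))
```

```text
t 19.63 con [-180.9 -243.4   52.4] tilt [ 0.  0. -1.] roll needed 0.003 F [-0.   0.3  0.6] w 0.0441
```

View pics/t7.png

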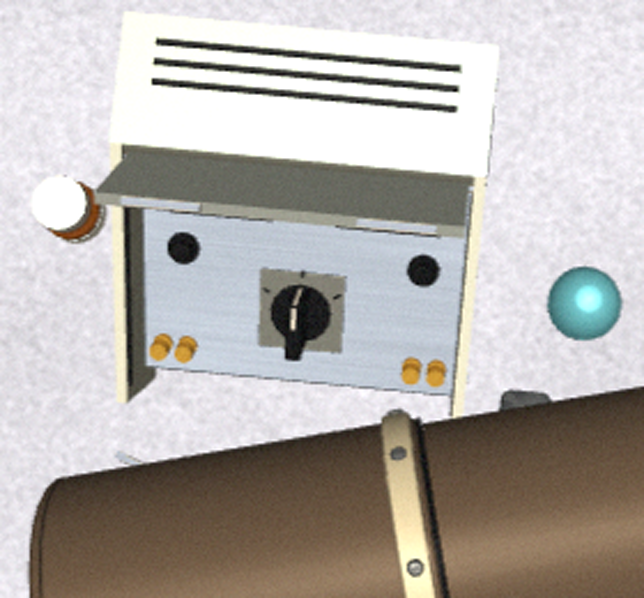

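The bar's pointer now runs from (295,330) to (299,290) towards the middle mark at (302,273). The cover is still fully folded, the jar and egg are in place, and the arm touches nothing.

```bash
python3 -c "
from station import ticket; print(ticket.job_done())"
```

```text
the job is handed in; nothing more can be done
None
```

The cover is folded flat against its stop and the range switch is one click clockwise, at its middle position and released; nothing else was touched, and the job was handed in at about 20 s of the 54 s allowed.

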